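# Roll-sand a dowel to the mark

## Task

Take the push pad by its red handle, press its flat underside lightly on top of the dowel and, with steady gentle pressure and never losing contact while crossing the worn hollow, roll the dowel along the abrasive bed so that it stops on the red mark line. Then lift the pad off, leaving the dowel lying on the line, and set the pad back down flat on its cork mat and let go. Do not touch the dowel with the gripper, do not press hard on it, and leave the other things where they are.

Things in the scene. Friction and masses are not known exactly. Their poses are not given: they have to be found in the camera images.
- pad: push pad: plywood board 90 mm (x) by 160 mm (y), 16 mm thick with rubber sole, about 0.3 kg. On its top centre a red upright block handle, 44 mm along x and 34 mm along y (grip across these 34 mm, closing along y), from 16 to 66 mm above the underside. Origin: centre of the underside; z up, y along the board
- mat: fixed cork mat on the table, 150 mm (x) by 210 mm (y), 4 mm thick, where the pad lies at the start and must finally lie. Origin: centre of its underside on the table
- dowel: loose beech dowel 40 mm in diameter, 120 mm long, lying across the bed, mass about 0.1 kg; a dark stripe runs along it. Origin: its centre, in the middle of its axis; x along its axis (y and z turn as it rolls). Pressed with 5 to 10 N it rolls well; more than 20 N would mar it. It rolls freely: under a flat pad it travels half as far as the pad
- bed: fixed wooden frame 170 mm (x) by 260 mm (y) round a grey abrasive bed 130 mm wide, its level end surfaces 30 mm above the table. y: rolling direction, from the dowel's start (negative y) to the mark (positive y). Side rails are 34 mm high; end battens 40 mm high, 116 mm from the middle along y. Origin: centre of the frame's underside on the table
- hollow (a point): middle of the abrasive bed, at the height of its level ends. The bed is worn hollow here, from about 36 mm before to 36 mm after this point along the bed's y, about 5 to 7 mm deep, the shape not exactly known. The whole bed is sprung: it sinks about 1 mm for each 6 N of pressure above about 3 N
- mark: red line 3 mm wide across the bed (along x), with a red pointer block on each side rail. Origin: middle of the line, at the bed's surface; its axes are parallel to the bed's
- glue: bystander: yellow glue bottle 130 mm high, origin at its foot
- jar: bystander: glass jar 75 mm high, origin at its foot
- mallet: bystander: wooden-handled hammer 260 mm long, lying
- pencil: bystander: red carpenter's pencil 165 mm long, 8 mm thick, lying between mat and bed
- offcut: bystander: wood offcut 110 by 60 by 28 mm
- square: bystander: try square lying flat, 18 mm high
Things that resemble listed ones, but are neither listed nor needed, are in the scene too. Leave any green or turquoise look-alike of the dowel alone.

How it is judged:
On the way, in this order (a step that is already met when the one before it is completed fails the run):
1. the held pad presses on the dowel at its start, at the near end of the bed (contact force between pad and dowel above 2 N and y of dowel in the frame of bed below -0.036 m), for 0.1 s.
2. the dowel passes the middle of the hollow under pressure of the pad (contact force between pad and dowel above 1.5 N and y of dowel in the frame of bed between -0.015 and 0.015 m), for 0.1 s.
At the end, for the whole second after the job is handed in: The dowel lies at rest on the bed, its centre within 6 mm of the red line along the bed and square to it within 0.12 rad; the pad lies flat, upright and at rest on the cork mat, its centre within 35 mm of the mat's centre each way, released (y of dowel in the frame of mark between -0.006 and 0.006 m and z of dowel in the frame of bed below 0.054 m and angle between the x axis of dowel and the x axis of bed, either way round below 0.12 rad and linear speed of each of dowel, pad below 0.01 m/s and x of pad in the frame of mat between -0.035 and 0.035 m and y of pad in the frame of mat between -0.035 and 0.035 m and z of pad in the frame of mat below 0.009 m and angle between pad's own z axis and vertical below 0.08 rad); the robot touches nothing.
It fails at once if the pad lost contact with the dowel while the dowel was in the hollow (y of dowel in the frame of bed between -0.034 and 0.034 m and contact force between pad and dowel below 0.5 N).
It fails at once if the dowel was pressed with more than 20 N (contact force between pad and dowel above 20 N).
It fails at once if the gripper touched the dowel (contact force between the fingers and dowel above 0.5 N).
It fails at once if a bystander was moved more than 30 mm (distance of any of glue, jar, mallet, pencil, offcut, square from where it was at the start of the episode above 0.03 m).
It also fails if it takes over 72 s, if anything falls off the work surface, if the arm or the gripper's body presses on something with over 40 N, if the wrist force passes 120 N, or if a joint passes its speed limit or range.

## Robot

A 6-joint arm with a two-finger parallel gripper is mounted at the origin on the work surface. World frame = base frame: x ahead of the robot, y to its left, z up, the work surface at z = 0. Lengths are in m, angles in rad, forces in N, time in s.
With the tool pointing down it reaches from about 0.375 to 0.975 m from the base axis. Payload 3.8 kg.
Tool frame: the origin (TCP) lies between the finger pads; the fingertips stand 8 mm ahead of it and the grasp point (between the pads) lies 11 mm behind it; z points along the fingers, y is the direction in which the jaws open and shut (so a half turn about z gives the same grasp; the last joint's range is limited). The gripper opens to 88 mm and grips with 3 to 60 N. Pads are 18 mm wide; open, the fingers measure 123 mm over their backs; the gripper's body (75 mm by 187 mm) begins 45 mm behind the grasp point.
Start: joints at [-1.275, 0.264, 1.604, -0, 1.274, -0.037], TCP at [0.221, -0.638, 0.247] pointing down, gripper open.
Joint ranges: [-2.63, 2.63], [-0.94, 2.18], [0.31, 2.57], [-1.31, 4.45], [0, 2.66], [-2.55, 2.55]. Speed limits (rad/s): [2.57, 2.57, 3.14, 3.14, 3.14, 3.14].

## Interface

Orientations are given as a unit quaternion [w, x, y, z].
In Python, from station import state, vision, bot gives the robot as it stands.
- The arm moves only by the tool play_rows, never from a script. Its argument "plan" is a list of rows, each an object with "offset": the shift along the tool's x, y, z in m, a list of three; "turn": the turn, a rotation vector about the tool's x, y, z in rad, a list of three; "grip": the closure, from 0 (fully open) to 1 (shut). In form: [{"offset": [x, y, z], "turn": [wx, wy, wz], "grip": grip}, ...]. A call has 1 to 20 rows; each row shifts and turns the commanded pose from where the row before left it, along the tool's axes as they then stand; what a row does not reach is not made up. A row lasts 1/12 s, in which the tool goes at most 41.7 mm and 7.16 degrees, less where a joint would pass 70% of its speed; a pose out of reach is approached as far as the arm can. A call with a gripper value outside its range is refused whole. The fingers move at their own pace and stop on an object; the grip force is fixed at half the most. Time passes only in rows, so rows that do not move let the fingers close. It gives the time, the measured TCP pose, the force and the opening at its end, in the units of the state.
- state(): the state, without advancing time (a new reading comes with each control period).
- vision.read_camera(name): name is "side" or "top" or "wrist"; returns a dict with "color" (384x512x3 uint8, red, green, blue), "fov_y" (degrees; the focal length in pixels is half the picture's height over the tangent of half this angle, whatever the lens; pixels are square), "cx", "cy" (the principal point, pixels), "rvec" (rotation vector, rad) and "tvec" (3), from world to camera coordinates, as OpenCV has them. Camera axes: x right, y down, z forward; pixel columns grow to the right and rows downward; lengths in m; the calibration is good to about 2 mm. A picture is of the moment at which its call begins. There is no depth.
- bot.finish_job(): hands the job in, once; it reports no verdict.
The state is a dict: "t": time; "joint_positions": joint angles; "dq": joint speeds; "effort": joint torques, N m; "ee_pos": TCP position; "tool_rot": TCP orientation; "wrist_force": force on the tool from outside, world axes, zero at the start; "moment": the same for the moment, N m; "grip_width": opening from 0.0 (shut) to 1.0 (fully open).
Only numpy, scipy, OpenCV 4.12 (cv2) and the standard library are available. Lean on these libraries where they do the work, as an engineer would, in place of code of your own. Each camera call takes 0.05 s, during which the arm holds its last target.

## Working session

There is one attempt and no reset: what is moved stays moved. The work goes in short steps, Python scripts to look and compute and a tool call to move; the robot and the scene stay as the last step left them, time stands still between calls to the robot, and variables do not carry over. Pictures are saved under pics/ and viewed, and the job is handed in when it is done.

Besides the shell and the picture viewer there is one more tool, called after ">>>" as name(argument=value, ...) on one line, values as JSON. play_rows: Moves the arm, as the interface text tells. Its arguments: {"type":"object","properties":{"plan":{"type":"array","items":{"type":"object","properties":{"offset":{"type":"array","items":{"type":"number"}},"turn":{"type":"array","items":{"type":"number"}},"grip":{"type":"number"}}}}},"required":["plan"]}

```bash
ls; mkdir -p pics; cat > h.py <<'E'
import numpy as np, cv2
from station import state, vision, bot
def cam(n):
    c=vision.read_camera(n); return c
def save(c,f): cv2.imwrite('pics/'+f,cv2.cvtColor(c['color'],cv2.COLOR_RGB2BGR))
def K(c):
    h,w=c['color'].shape[:2]; f=h/2/np.tan(np.radians(c['fov_y'])/2)
    return np.array([[f,0,c['cx']],[0,f,c['cy']],[0,0,1]])
def ray(c,uv):
    R,_=cv2.Rodrigues(np.array(c['rvec'],float)); t=np.array(c['tvec'],float)
    d=R.T@(np.linalg.inv(K(c))@np.array([uv[0],uv[1],1.0])); return -R.T@t,d
def onz(c,uv,z):
    o,d=ray(c,uv); return o+d*(z-o[2])/d[2]
def proj(c,P):
    return cv2.projectPoints(np.array(P,float).reshape(-1,3),np.array(c['rvec'],float),np.array(c['tvec'],float),K(c),None)[0].reshape(-1,2)
E
python3 - <<'E'
from h import *
for n in ['side','top','wrist']:
    c=cam(n); save(c,n+'0.png'); print(n,c['fov_y'],c['cx'],c['cy'],c['rvec'],c['tvec'],ray(c,(256,192))[0])
    print([k for k in c])
print(state())
E
```

```text
pics
side 56.73800355798998 260.8389907208048 186.0866700782381 [ 2.42147678 -0.18768659  0.09446155] [-0.47108086  0.11665365  0.87254942] [ 0.37435582 -0.55117693  0.74359226]
['color', 'fov_y', 'cx', 'cy', 'rvec', 'tvec']
top 47.79228685796748 253.6487992142221 185.34425241791428 [ 2.09366749 -2.15734485  0.17102507] [0.06310081 0.47681084 1.15961222] [0.27203193 0.0374718  1.22500011]
['color', 'fov_y', 'cx', 'cy', 'rvec', 'tvec']
wrist 69.81623056835214 252.3974933540627 198.16280700426663 [-2.37040492  1.68634136  0.23638052] [-0.6736258  -0.03733764  0.3901914 ] [ 0.28731129 -0.61423048  0.3841722 ]
['color', 'fov_y', 'cx', 'cy', 'rvec', 'tvec']
{'t': 0.15, 'joint_positions': array([-1.27491075e+00,  2.64571511e-01,  1.60504438e+00, -1.68107168e-05,
        1.27368068e+00, -3.68984335e-02]), 'dq': array([-0.000291  , -0.00414034, -0.00509924, -0.00013527,  0.00144785,
       -0.00110203]), 'effort': array([ 1.06033138e-03, -5.02846313e+01, -3.57468295e+01,  7.28640310e-02,
        2.50201486e-02, -9.56406529e-05]), 'ee_pos': array([ 0.22034723, -0.63746734,  0.24568838]), 'tool_rot': array([-8.43786133e-04,  9.86187993e-01,  1.65627644e-01, -1.17982563e-04]), 'wrist_force': array([ 0.02577903, -0.23020003, -0.0652867 ]), 'moment': array([-0.00638206, -0.01723792, -0.00403765]), 'grip_width': 0.9968529057507173}
```

View pics/side0.png

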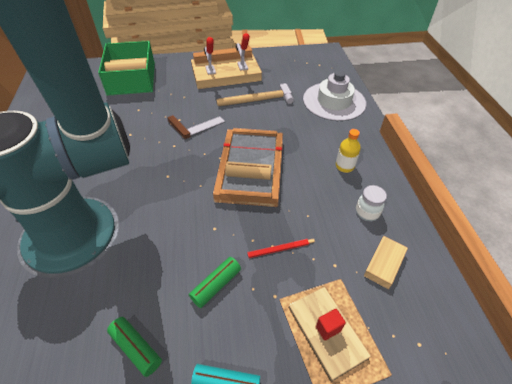

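View pics/top0.png

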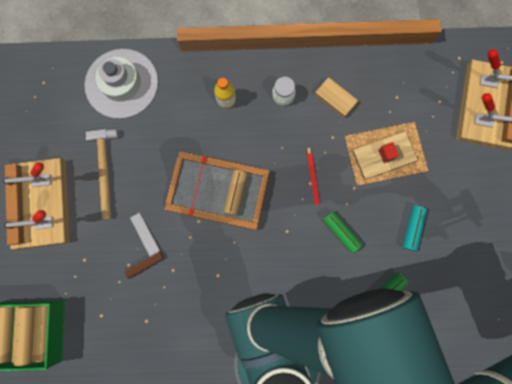

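View pics/wrist0.png

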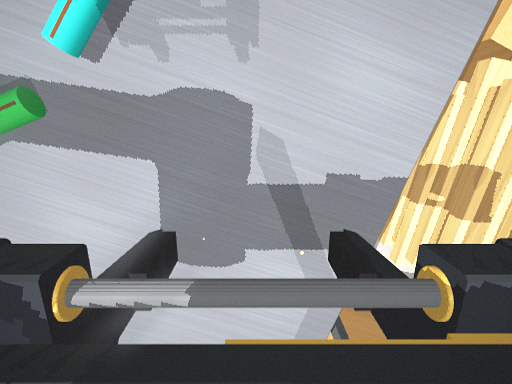

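The side view shows the pad and red handle at (330,324), the bed around (250,165), the mark line at row 148 and the dowel at (248,172). In the top view the pad is at (388,153), the dowel at (235,192) and the line at (198,186). Next I'll measure these.

```bash
python3 - <<'E'
from h import *
t=cam('top'); s=cam('side')
for c,n,(x0,y0,x1,y1) in [(t,'tb',(155,140,285,240)),(t,'tp',(330,110,440,195)),(s,'sb',(205,115,295,220)),(s,'sp',(270,270,400,384))]:
    im=cv2.cvtColor(c['color'],cv2.COLOR_RGB2BGR)[y0:y1,x0:x1]; im=cv2.resize(im,None,fx=5,fy=5,interpolation=cv2.INTER_CUBIC)
    for i in range(0,x1-x0,20): cv2.putText(im,str(x0+i),(i*5,10),0,.35,(255,0,255)); cv2.line(im,(i*5,12),(i*5,16),(255,0,255))
    for i in range(0,y1-y0,20): cv2.putText(im,str(y0+i),(0,i*5+4),0,.35,(255,0,255))
    cv2.imwrite('pics/%s.png'%n,im)
def red(c,box):
    x0,y0,x1,y1=box; hsv=cv2.cvtColor(c['color'],cv2.COLOR_RGB2HSV)
    m=((hsv[...,0]<6)|(hsv[...,0]>174))&(hsv[...,1]>170)&(hsv[...,2]>70)
    mm=np.zeros_like(m); mm[y0:y1,x0:x1]=m[y0:y1,x0:x1]; return mm
def pts(m): 
    y,x=np.nonzero(m); return np.c_[x,y].astype(np.float32)
# mat mask top: outline of non-table
for nm,c,box in [('handle top',t,(340,115,435,190)),('handle side',s,(275,275,400,384)),('mark top',t,(180,145,215,225)),('mark side',s,(205,130,300,165))]:
    p=pts(red(c,box)); r=cv2.minAreaRect(p); print(nm,len(p),p.mean(0),r)
# wood masks
for nm,c,box in [('mat top',t,(335,112,437,195)),('bed top',t,(158,145,280,235)),('bed side',s,(205,120,295,215)),('mat side',s,(270,270,400,384))]:
    hsv=cv2.cvtColor(c['color'],cv2.COLOR_RGB2HSV); m=(hsv[...,1]>70)&((hsv[...,0]<30)|(hsv[...,0]>174))&(hsv[...,2]>60)
    x0,y0,x1,y1=box; mm=np.zeros_like(m); mm[y0:y1,x0:x1]=m[y0:y1,x0:x1]
    k=cv2.findContours(mm.astype(np.uint8),cv2.RETR_EXTERNAL,cv2.CHAIN_APPROX_NONE)[0]; k=max(k,key=cv2.contourArea)
    h=cv2.convexHull(k); a=cv2.approxPolyDP(h,5,True)[:,0]
    print(nm,cv2.minAreaRect(k),a.tolist(),[onz(c,p,.004 if 'mat' in nm else .037)[:2].round(4).tolist() for p in a])
E
```

```text
handle top 225 [388.6089  151.87111] ((388.51727294921875, 151.79312133789062), (15.227017402648926, 15.598408699035645), 68.19859313964844)
handle side 548 [330.104  323.7646] ((330.0278625488281, 323.4828186035156), (22.20863151550293, 27.449604034423828), 58.392494201660156)
mark top 40 [197.  185.4] ((196.99998474121094, 185.5), (3.390075445175171, 59.170562744140625), 13.781597137451172)
mark side 37 [251.91891 146.16216] ((252.5286407470703, 146.03237915039062), (57.19902038574219, 3.0555031299591064), 3.5035314559936523)
mat top ((386.1700439453125, 152.9425048828125), (52.1030158996582, 75.52711486816406), 78.43986511230469) [[414, 122], [427, 171], [357, 184], [345, 136]] [[0.658, -0.4241], [0.5112, -0.4476], [0.4797, -0.2456], [0.6224, -0.2207]]
bed top ((216.58233642578125, 189.62940979003906), (95.12399291992188, 62.15056610107422), 12.52880859375) [[180, 151], [269, 171], [256, 229], [165, 209]] [[0.5844, 0.2543], [0.5187, 0.0047], [0.358, 0.0459], [0.4206, 0.2958]]
bed side ((247.75888061523438, 166.37564086914062), (65.832275390625, 76.16309356689453), 4.085616588592529) [[227, 129], [282, 133], [277, 206], [214, 200]] [[0.4201, 0.2949], [0.5828, 0.2532], [0.5147, -0.019], [0.36, 0.0235]]
mat side ((334.89654541015625, 337.2414245605469), (112.90277099609375, 76.87786865234375), 68.19859313964844) [[280, 299], [340, 279], [391, 374], [372, 383], [312, 383]] [[0.4795, -0.2445], [0.6225, -0.2193], [0.6592, -0.422], [0.6178, -0.4309], [0.5067, -0.4133]]
```

```bash
cd pics; python3 -c "
import cv2,numpy as np
a=[cv2.imread(f+'.png') for f in ('tb','tp','sb','sp')]
print([i.shape for i in a])"
```

```text
[(500, 650, 3), (425, 550, 3), (525, 450, 3), (570, 650, 3)]
```

View pics/tb.png

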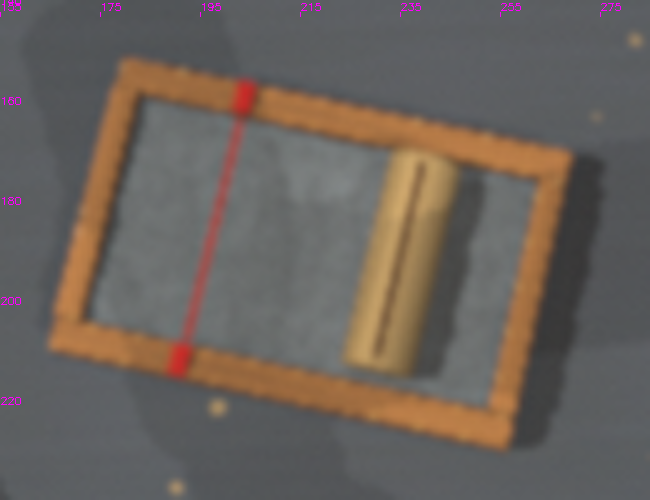

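View pics/tp.png

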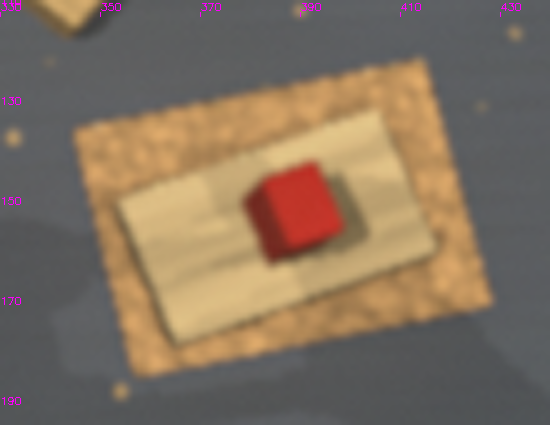

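View pics/sb.png

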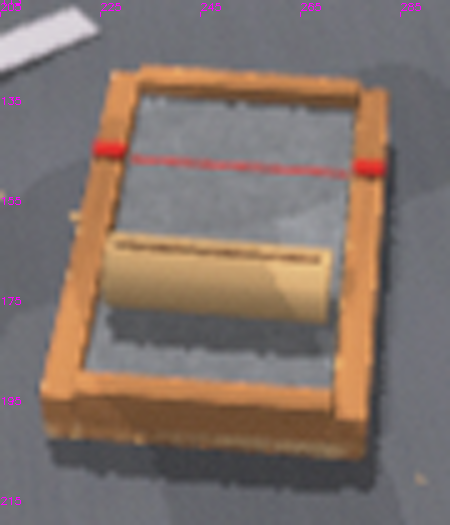

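View pics/sp.png

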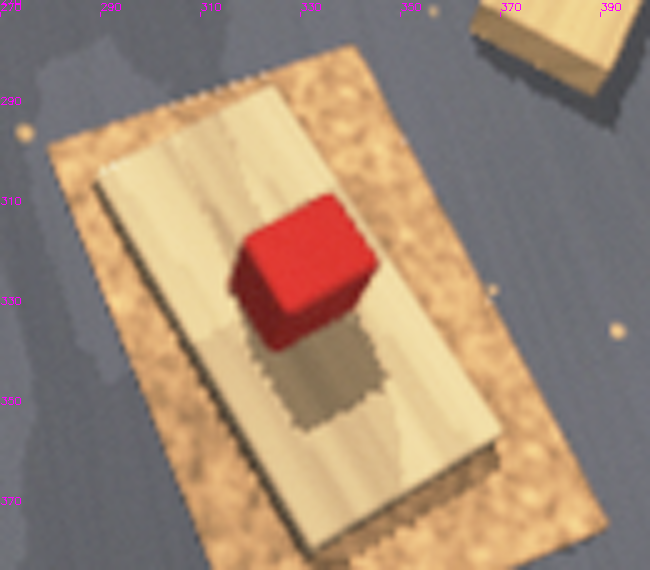

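```bash
python3 - <<'E'
from h import *
t=cam('top'); s=cam('side')
f=lambda o,L:[(o[0]+x/5-.4,o[1]+y/5-.4) for x,y in L]
T=lambda L:f((155,140),L); P=lambda L:f((330,110),L); B=lambda L:f((205,115),L); S=lambda L:f((270,270),L)
def show(n,c,L,z):
    q=np.array([onz(c,p,z) for p in L]); print(n,q[:,:2].round(4).tolist(),'mean',q.mean(0)[:2].round(4))
    e=np.roll(q,-1,0)-q; print('   len',np.linalg.norm(e,axis=1).round(4),'ang',np.degrees(np.arctan2(e[:,1],e[:,0])).round(1)); return q
show('pad top',t,P([(120,200),(378,110),(436,245),(178,345)]),.020)
show('pad side',s,S([(96,180),(275,86),(500,432),(312,552)]),.020)
show('handle top',t,P([(268,178),(316,163),(343,235),(292,250)]),.070)
show('handle side',s,S([(244,243),(332,195),(378,263),(292,312)]),.070)
show('mat top',t,P([(75,130),(425,60),(492,300),(137,375)]),.004)
show('bed top',t,T([(123,60),(572,152),(508,450),(50,347)]),.036)
show('bed side',s,B([(118,72),(388,92),(366,418),(43,392)]),.036)
show('mark top',t,T([(240,118),(187,347)]),.030)
show('mark side',s,B([(130,159),(350,174)]),.030)
show('pointers top',t,T([(246,98),(180,360)]),.037)
show('pointers side',s,B([(109,149),(369,167)]),.037)
show('dowel sil top',t,T([(391,152),(458,165),(413,375),(345,360)]),.05)
show('dowel stripe top',t,T([(420,162),(377,357)]),.07)
show('dowel stripe side',s,B([(115,244),(320,259)]),.07)
show('dowel sil side',s,B([(108,234),(331,248),(329,322),(103,304)]),.05)
E
```

```text
pad top [[0.5769, -0.2391], [0.6252, -0.3903], [0.5448, -0.416], [0.4917, -0.266]] mean [ 0.5596 -0.3278]
   len [0.1587 0.0844 0.1591 0.0893] ang [ -72.3 -162.3  109.5   17.5]
pad side [[0.4926, -0.268], [0.5783, -0.239], [0.6248, -0.3887], [0.5414, -0.4173]] mean [ 0.5593 -0.3283]
   len [0.0905 0.1567 0.0881 0.157 ] ang [  18.7  -72.8 -161.1  108.1]
handle top [[0.574, -0.3092], [0.5816, -0.3361], [0.5407, -0.3473], [0.5332, -0.319]] mean [ 0.5574 -0.3279]
   len [0.0279 0.0424 0.0293 0.0419] ang [ -74.2 -164.6  104.8   13.5]
handle side [[0.5349, -0.3203], [0.5737, -0.3075], [0.5832, -0.3355], [0.5458, -0.348]] mean [ 0.5594 -0.3278]
   len [0.0408 0.0295 0.0394 0.0297] ang [  18.3  -71.4 -161.6  111.4]
mat top [[0.6236, -0.2196], [0.6592, -0.4259], [0.5152, -0.4508], [0.478, -0.2455]] mean [ 0.569  -0.3354]
   len [0.2094 0.1461 0.2087 0.1479] ang [ -80.2 -170.2  100.3   10.1]
bed top [[0.583, 0.2567], [0.5217, 0.0046], [0.3564, 0.0454], [0.4207, 0.2971]] mean [0.4705 0.151 ]
   len [0.2595 0.1703 0.2598 0.1672] ang [-103.7  166.1   75.7  -14. ]
bed side [[0.4238, 0.2956], [0.58
[... 464 characters left out ...]
]
pointers side [[0.4115, 0.2262], [0.5592, 0.1895]] mean [0.4854 0.2079]
   len [0.1522 0.1522] ang [-13.9 166.1]
dowel sil top [[0.522, 0.1052], [0.5135, 0.0683], [0.3976, 0.0958], [0.407, 0.1327]] mean [0.46   0.1005]
   len [0.0379 0.119  0.0381 0.1183] ang [-103.   166.6   75.8  -13.4]
dowel stripe top [[0.5117, 0.0884], [0.4058, 0.1139]] mean [0.4587 0.1011]
   len [0.1089 0.1089] ang [166.5 -13.5]
dowel stripe side [[0.4056, 0.1155], [0.5113, 0.089]] mean [0.4585 0.1023]
   len [0.109 0.109] ang [-14.1 165.9]
dowel sil side [[0.4035, 0.1435], [0.5228, 0.1154], [0.512, 0.0619], [0.3958, 0.0919]] mean [0.4586 0.1032]
   len [0.1225 0.0545 0.12   0.0522] ang [ -13.3 -101.4  165.5   81.5]
```

>>> play_rows(plan=[{"offset": [0.0263,-0.0114,0],"turn": [0,0,0],"grip": 0},{"offset": [0.0263,-0.0114,0],"turn": [0,0,0],"grip": 0},{"offset": [0.0263,-0.0114,0],"turn": [0,0,0],"grip": 0},{"offset": [0.0263,-0.0114,0],"turn": [0,0,0],"grip": 0},{"offset": [0.0263,-0.0114,0],"turn": [0,0,0],"grip": 0},{"offset": [0.0263,-0.0114,0],"turn": [0,0,0],"grip": 0},{"offset": [0.0263,-0.0114,0],"turn": [0,0,0],"grip": 0},{"offset": [0.0263,-0.0114,0],"turn": [0,0,0],"grip": 0},{"offset": [0.0263,-0.0114,0],"turn": [0,0,0],"grip": 0},{"offset": [0.0263,-0.0114,0],"turn": [0,0,0],"grip": 0},{"offset": [0.0263,-0.0114,0.02],"turn": [0,0,0],"grip": 0},{"offset": [0.0263,-0.0114,0.02],"turn": [0,0,0],"grip": 0},{"offset": [0.0263,-0.0114,0.02],"turn": [0,0,0],"grip": 0},{"offset": [0.0263,-0.0114,0.02],"turn": [0,0,0],"grip": 0},{"offset": [0.0263,-0.0114,0.02],"turn": [0,0,0],"grip": 0},{"offset": [0.0263,-0.0114,0.015],"turn": [0,0,0.017],"grip": 0},{"offset": [0,0,0],"turn": [0,0,0],"grip": 0},{"offset": [0,0,0],"turn": [0,0,0],"grip": 0},{"offset": [0,0,0],"turn": [0,0,0],"grip": 0}])

```text
t: 1.93
ee_pos: [0.5587, -0.3284, 0.1321]
tool_rot: [0.0, 0.987, 0.158, -0.0]
wrist_force: [-0.2, 0.5, 0.1]
grip_width: 1.001
```

```bash
cat >> h.py <<'E'
from scipy.spatial.transform import Rotation as Ro
def st():
    s=state(); q=np.array(s['tool_rot']); R=Ro.from_quat(q[[1,2,3,0]]).as_matrix()
    print('t%.2f'%s['t'],'p',s['ee_pos'].round(4),'xang %.2f'%np.degrees(np.arctan2(R[1,0],R[0,0])),'tilt',(np.degrees(R[:2,2])).round(2),'F',s['wrist_force'].round(2),'M',s['moment'].round(3),'g',round(s['grip_width'],3),'j',s['joint_positions'].round(2)); return s,R
def delta(tgt):
    s,R=st(); print('tool delta',(R.T@(np.array(tgt)-s['ee_pos'])).round(4))
E
python3 - <<'E'
from h import *
delta((.559,-.328,.035))
c=cam('wrist'); save(c,'w1.png')
E
```

```text
t1.93 p [ 0.5587 -0.3284  0.1321] xang 18.14 tilt [-0.   -0.04] F [-0.21  0.47  0.12] M [-0.004  0.007 -0.024] g 1.001 j [-0.57  0.3   1.77 -0.    1.06  0.68]
tool delta [ 0.0005 -0.0004  0.0971]
```

View pics/w1.png

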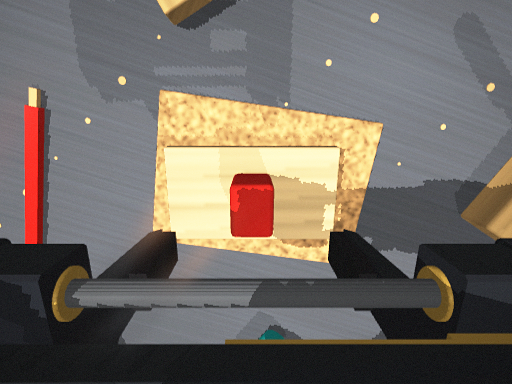

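The wrist view shows the handle at (252,205), centred between the fingers and square to them. I'll go down and grip.

>>> play_rows(plan=[{"offset": [0,0,0.016],"turn": [0,0,0],"grip": 0},{"offset": [0,0,0.016],"turn": [0,0,0],"grip": 0},{"offset": [0,0,0.016],"turn": [0,0,0],"grip": 0},{"offset": [0,0,0.016],"turn": [0,0,0],"grip": 0},{"offset": [0,0,0.016],"turn": [0,0,0],"grip": 0},{"offset": [0,0,0.01],"turn": [0,0,0],"grip": 0},{"offset": [0,0,0.006],"turn": [0,0,0],"grip": 0},{"offset": [0,0,0],"turn": [0,0,0],"grip": 0},{"offset": [0,0,0],"turn": [0,0,0],"grip": 1},{"offset": [0,0,0],"turn": [0,0,0],"grip": 1},{"offset": [0,0,0],"turn": [0,0,0],"grip": 1},{"offset": [0,0,0],"turn": [0,0,0],"grip": 1},{"offset": [0,0,0],"turn": [0,0,0],"grip": 1},{"offset": [0,0,0],"turn": [0,0,0],"grip": 1},{"offset": [0,0,0],"turn": [0,0,0],"grip": 1},{"offset": [0,0,0],"turn": [0,0,0],"grip": 1}])

```text
t: 3.32
ee_pos: [0.5587, -0.328, 0.0358]
tool_rot: [0.0, 0.988, 0.157, 0.0]
wrist_force: [-0.8, -0.3, 0.3]
grip_width: 0.418
```

```bash
python3 - <<'E'
from h import *
st()
E
```

```text
t3.32 p [ 0.5587 -0.328   0.0358] xang 18.10 tilt [ 0. -0.] F [-0.85 -0.31  0.27] M [-0.016  0.009  0.017] g 0.418 j [-0.57  0.41  1.83 -0.    0.9   0.69]
```

>>> play_rows(plan=[{"offset": [0,0,-0.004],"turn": [0,0,0],"grip": 1},{"offset": [0,0,-0.01],"turn": [0,0,0],"grip": 1},{"offset": [0,0,-0.016],"turn": [0,0,0],"grip": 1},{"offset": [0,0,-0.02],"turn": [0,0,0],"grip": 1},{"offset": [0,0,-0.02],"turn": [0,0,0],"grip": 1},{"offset": [0,0,-0.02],"turn": [0,0,0],"grip": 1},{"offset": [0,0,-0.02],"turn": [0,0,0],"grip": 1},{"offset": [0,0,-0.01],"turn": [0,0,0],"grip": 1},{"offset": [0,0,0],"turn": [0,0,0],"grip": 1},{"offset": [0,0,0],"turn": [0,0,0],"grip": 1},{"offset": [0,0,0],"turn": [0,0,0],"grip": 1},{"offset": [0,0,0],"turn": [0,0,0],"grip": 1}])

```text
t: 4.32
ee_pos: [0.5574, -0.3273, 0.1536]
tool_rot: [-0.001, 0.988, 0.157, -0.001]
wrist_force: [0.1, -0.1, -4.4]
grip_width: 0.378
```

```bash
python3 - <<'E'
from h import *
delta((.446,.048,.156))
E
```

```text
t4.32 p [ 0.5574 -0.3273  0.1536] xang 18.09 tilt [-0.17  0.11] F [ 0.11 -0.14 -4.42] M [ 0.037  0.018 -0.025] g 0.378 j [-0.57  0.28  1.76  0.    1.1   0.69]
tool delta [ 0.0106 -0.3914 -0.0014]
```

>>> play_rows(plan=[{"offset": [0.0004,-0.014,0],"turn": [0,0,0],"grip": 1},{"offset": [0.0008,-0.028,0],"turn": [0,0,0],"grip": 1},{"offset": [0.0008,-0.028,0],"turn": [0,0,0],"grip": 1},{"offset": [0.0008,-0.028,0],"turn": [0,0,0],"grip": 1},{"offset": [0.0008,-0.028,0],"turn": [0,0,0],"grip": 1},{"offset": [0.0008,-0.028,0],"turn": [0,0,0],"grip": 1},{"offset": [0.0008,-0.028,0],"turn": [0,0,0],"grip": 1},{"offset": [0.0008,-0.028,0],"turn": [0,0,0],"grip": 1},{"offset": [0.0008,-0.028,0],"turn": [0,0,0],"grip": 1},{"offset": [0.0008,-0.028,0],"turn": [0,0,0],"grip": 1},{"offset": [0.0008,-0.028,0],"turn": [0,0,0],"grip": 1},{"offset": [0.0008,-0.028,0],"turn": [0,0,0],"grip": 1},{"offset": [0.0008,-0.028,0],"turn": [0,0,0],"grip": 1},{"offset": [0.0008,-0.028,0],"turn": [0,0,0],"grip": 1},{"offset": [0.0004,-0.014,0],"turn": [0,0,0],"grip": 1},{"offset": [0,0,0],"turn": [0,0,0.07],"grip": 1},{"offset": [0,0,0],"turn": [0,0,0.07],"grip": 1},{"offset": [0,0,0],"turn": [0,0,0.07],"grip": 1},{"offset": [0,0,0],"turn": [0,0,0.07],"grip": 1}])

```text
t: 5.9
ee_pos: [0.4461, 0.0487, 0.1547]
tool_rot: [-0.0, 1.0, 0.017, -0.001]
wrist_force: [-0.5, 0.0, -3.3]
grip_width: 0.386
```

>>> play_rows(plan=[{"offset": [0,0,0],"turn": [0,0,0.07],"grip": 1},{"offset": [0,0,0],"turn": [0,0,0.07],"grip": 1},{"offset": [0,0,0],"turn": [0,0,0.07],"grip": 1},{"offset": [0,0,0],"turn": [0,0,0.07],"grip": 1},{"offset": [0,0,0],"turn": [0,0,0],"grip": 1},{"offset": [0,0,0],"turn": [0,0,0],"grip": 1},{"offset": [0,0,0],"turn": [0,0,0],"grip": 1},{"offset": [0,0,0],"turn": [0,0,0],"grip": 1},{"offset": [0,0,0],"turn": [0,0,0],"grip": 1},{"offset": [0,0,0],"turn": [0,0,0],"grip": 1}])

```text
t: 6.73
ee_pos: [0.4475, 0.048, 0.1557]
tool_rot: [-0.0, 0.993, -0.122, -0.0]
wrist_force: [-0.1, 1.0, -3.2]
grip_width: 0.382
```

```bash
python3 - <<'E'
from h import *
delta((.446,.048,.1018))
c=cam('side'); save(c,'s2.png'); im=cv2.imread('pics/s2.png')[60:260,150:350]; cv2.imwrite('pics/s2z.png',cv2.resize(im,None,fx=3,fy=3,interpolation=cv2.INTER_CUBIC)); st()
c=cam('wrist'); save(c,'w2.png')
E
```

```text
t6.73 p [0.4475 0.048  0.1557] xang -13.96 tilt [-0.  0.] F [-0.12  1.01 -3.18] M [ 0.033  0.032 -0.   ] g 0.382 j [ 0.05 -0.09  2.16  0.    1.07  1.87]
tool delta [-0.0015  0.0004  0.0539]
t6.78 p [0.4475 0.048  0.1557] xang -13.97 tilt [-0.  0.] F [-0.59 -0.9  -2.79] M [0.02  0.004 0.054] g 0.382 j [ 0.05 -0.09  2.16  0.    1.07  1.87]
```

View pics/s2z.png

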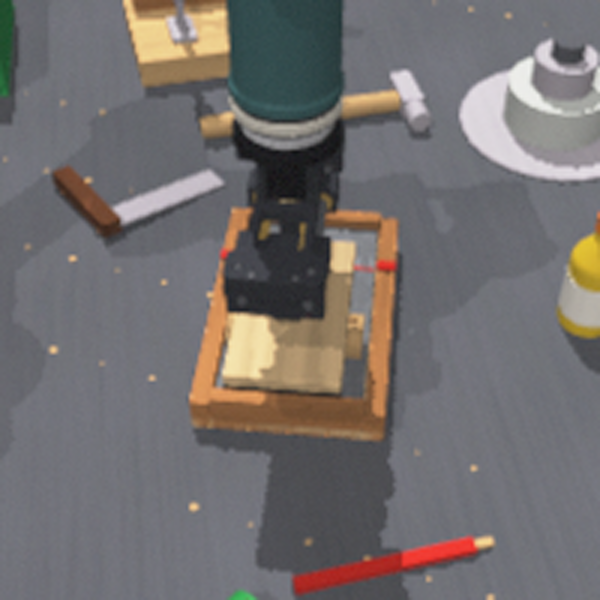

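View pics/w2.png

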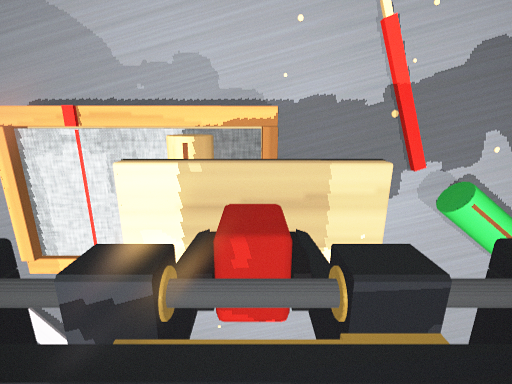

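```bash
cat >> h.py <<'E'
def fav(n=6):
    F=[];P=[];M=[]
    for i in range(n):
        vision.read_camera('wrist'); s=state(); F.append(s['wrist_force']);P.append(s['ee_pos']);M.append(s['moment'])
    F=np.array(F); p=np.mean(P,0); b=np.array([.4713,.151]); y=np.array([.242,.9703])
    print('t%.2f'%s['t'],'F',F.mean(0).round(2),'sd',F.std(0).round(2),'M',np.mean(M,0).round(3),'p',p.round(4),'bed y %.4f'%((p[:2]-b)@y),'bed x %.4f'%((p[:2]-b)@[y[1],-y[0]]))
    return F.mean(0),p
E
python3 - <<'E'
from h import *
fav(8)
E
```

```text
t7.23 F [-0.38 -0.09 -3.87] sd [0.42 0.58 0.35] M [0.054 0.021 0.003] p [0.4476 0.048  0.1557] bed y -0.1057 bed x 0.0019
```

>>> play_rows(plan=[{"offset": [-0.0005,0,0.01],"turn": [0,0,0],"grip": 1},{"offset": [-0.0005,0,0.01],"turn": [0,0,0],"grip": 1},{"offset": [-0.0005,0,0.01],"turn": [0,0,0],"grip": 1},{"offset": [0,0,0.01],"turn": [0,0,0],"grip": 1},{"offset": [0,0,0.005],"turn": [0,0,0],"grip": 1},{"offset": [0,0,0.003],"turn": [0,0,0],"grip": 1},{"offset": [0,0,0],"turn": [0,0,0],"grip": 1},{"offset": [0,0,0],"turn": [0,0,0],"grip": 1}])

```text
t: 7.9
ee_pos: [0.4461, 0.0484, 0.1076]
tool_rot: [0.0, 0.993, -0.122, -0.0]
wrist_force: [-0.0, -0.1, -3.2]
grip_width: 0.385
```

```bash
python3 - <<'E'
from h import *
fav(8); st()
E
```

```text
t8.30 F [ 0.05  0.04 -3.48] sd [0.36 0.5  0.37] M [ 0.065  0.013 -0.007] p [0.4465 0.0484 0.1082] bed y -0.1056 bed x 0.0008
t8.30 p [0.4463 0.0484 0.108 ] xang -13.99 tilt [0.04 0.  ] F [ 0.14 -0.85 -3.88] M [0.078 0.014 0.005] g 0.384 j [ 0.05 -0.03  2.21  0.    0.97  1.87]
```

>>> play_rows(plan=[{"offset": [0,0,0.001],"turn": [0,0,0],"grip": 1},{"offset": [0,0,0.001],"turn": [0,0,0],"grip": 1},{"offset": [0,0,0.001],"turn": [0,0,0],"grip": 1},{"offset": [0,0,0.001],"turn": [0,0,0],"grip": 1},{"offset": [0,0,0],"turn": [0,0,0],"grip": 1},{"offset": [0,0,0],"turn": [0,0,0],"grip": 1}])

```text
t: 8.8
ee_pos: [0.4459, 0.0484, 0.1035]
tool_rot: [0.0, 0.993, -0.122, -0.0]
wrist_force: [0.4, 0.4, -4.4]
grip_width: 0.38
```

>>> play_rows(plan=[{"offset": [0,0,0.0005],"turn": [0,0,0],"grip": 1},{"offset": [0,0,0.0005],"turn": [0,0,0],"grip": 1},{"offset": [0,0,0],"turn": [0,0,0],"grip": 1}])

```text
t: 9.05
ee_pos: [0.446, 0.0484, 0.1026]
tool_rot: [0.0, 0.993, -0.122, -0.0]
wrist_force: [0.2, 0.4, -3.5]
grip_width: 0.385
```

>>> play_rows(plan=[{"offset": [0,0,0.0005],"turn": [0,0,0],"grip": 1},{"offset": [0,0,0],"turn": [0,0,0],"grip": 1}])

```text
t: 9.22
ee_pos: [0.4462, 0.0485, 0.1024]
tool_rot: [-0.0, 0.993, -0.122, 0.0]
wrist_force: [-0.9, -0.1, -1.3]
grip_width: 0.381
```

>>> play_rows(plan=[{"offset": [0,0,0.0005],"turn": [0,0,0],"grip": 1},{"offset": [0,0,0],"turn": [0,0,0],"grip": 1},{"offset": [0,0,0],"turn": [0,0,0],"grip": 1}])

```text
t: 9.47
ee_pos: [0.4462, 0.0485, 0.102]
tool_rot: [-0.0, 0.993, -0.122, 0.0]
wrist_force: [-1.3, 0.2, 1.3]
grip_width: 0.378
```

```bash
python3 - <<'E'
from h import *
fav(6); st()
E
```

```text
t9.77 F [-1.85  0.32  1.16] sd [0.54 0.39 0.38] M [0.403 0.268 0.062] p [0.4462 0.0485 0.1019] bed y -0.1056 bed x 0.0005
t9.77 p [0.4462 0.0485 0.1019] xang -13.99 tilt [0.02 0.01] F [-2.58  0.97  1.25] M [0.386 0.226 0.08 ] g 0.382 j [ 0.05 -0.02  2.21  0.    0.95  1.87]
```

>>> play_rows(plan=[{"offset": [0,0,0.0004],"turn": [0,0,0],"grip": 1},{"offset": [0,0,0.0004],"turn": [0,0,0],"grip": 1},{"offset": [0,-0.001,0],"turn": [0,0,0],"grip": 1},{"offset": [0,-0.002,0],"turn": [0,0,0],"grip": 1},{"offset": [0,-0.002,0],"turn": [0,0,0],"grip": 1},{"offset": [0,-0.002,0],"turn": [0,0,0],"grip": 1},{"offset": [0,-0.002,0],"turn": [0,0,0],"grip": 1},{"offset": [0,-0.001,0],"turn": [0,0,0],"grip": 1},{"offset": [0,0,0],"turn": [0,0,0],"grip": 1}])

```text
t: 10.52
ee_pos: [0.4488, 0.0586, 0.1012]
tool_rot: [-0.0, 0.993, -0.122, 0.0]
wrist_force: [-2.4, 1.4, 5.6]
grip_width: 0.382
```

```bash
python3 - <<'E'
from h import *
fav(4)
E
```

```text
t10.72 F [-2.93  0.89  5.4 ] sd [0.16 0.31 0.36] M [0.647 0.372 0.122] p [0.4488 0.0585 0.1012] bed y -0.0952 bed x 0.0006
```

>>> play_rows(plan=[{"offset": [0,-0.002,0],"turn": [0,0,0],"grip": 1},{"offset": [0,-0.002,0],"turn": [0,0,0],"grip": 1},{"offset": [0,-0.002,0],"turn": [0,0,0],"grip": 1},{"offset": [0,-0.002,0],"turn": [0,0,0],"grip": 1},{"offset": [0,-0.002,0],"turn": [0,0,0],"grip": 1},{"offset": [0,-0.002,0],"turn": [0,0,0],"grip": 1},{"offset": [0,-0.002,0],"turn": [0,0,0],"grip": 1},{"offset": [0,-0.002,0],"turn": [0,0,0],"grip": 1},{"offset": [0,0,0],"turn": [0,0,0],"grip": 1}])

```text
t: 11.47
ee_pos: [0.4529, 0.0741, 0.1013]
tool_rot: [-0.0, 0.993, -0.122, 0.0]
wrist_force: [-2.3, 0.9, 5.0]
grip_width: 0.386
```

```bash
python3 - <<'E'
from h import *
fav(3)
c=cam('wrist'); save(c,'w3.png')
E
```

```text
t11.62 F [-3.26  0.7   4.35] sd [0.44 0.4  0.36] M [0.53  0.381 0.037] p [0.4528 0.074  0.1012] bed y -0.0792 bed x 0.0007
```

View pics/w3.png

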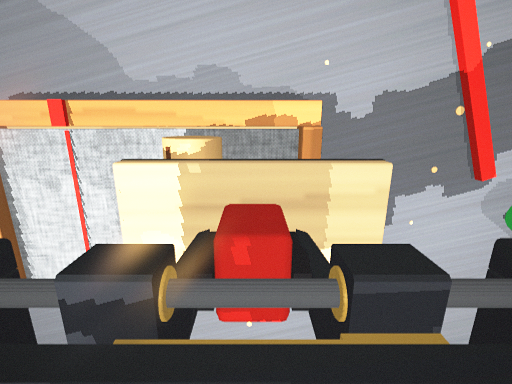

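>>> play_rows(plan=[{"offset": [0,-0.002,0.0001],"turn": [0,0,0],"grip": 1},{"offset": [0,-0.002,0.0001],"turn": [0,0,0],"grip": 1},{"offset": [0,-0.002,0.0001],"turn": [0,0,0],"grip": 1},{"offset": [0,-0.002,0],"turn": [0,0,0],"grip": 1},{"offset": [0,0,0],"turn": [0,0,0],"grip": 1}])

```text
t: 12.08
ee_pos: [0.4549, 0.082, 0.1011]
tool_rot: [-0.0, 0.993, -0.122, 0.0]
wrist_force: [-1.7, 0.6, 5.3]
grip_width: 0.384
```

>>> play_rows(plan=[{"offset": [0,-0.002,0],"turn": [0,0,0],"grip": 1},{"offset": [0,-0.002,0.0001],"turn": [0,0,0],"grip": 1},{"offset": [0,-0.002,0.0001],"turn": [0,0,0],"grip": 1},{"offset": [0,0,0],"turn": [0,0,0],"grip": 1}])

```text
t: 12.42
ee_pos: [0.4564, 0.0879, 0.1009]
tool_rot: [-0.0, 0.993, -0.122, 0.001]
wrist_force: [-2.2, 1.0, 5.3]
grip_width: 0.383
```

>>> play_rows(plan=[{"offset": [0,-0.002,0.0001],"turn": [0,0,0],"grip": 1},{"offset": [0,-0.002,0.0001],"turn": [0,0,0],"grip": 1},{"offset": [0,-0.002,0.0001],"turn": [0,0,0],"grip": 1},{"offset": [0,0,0],"turn": [0,0,0],"grip": 1}])

```text
t: 12.75
ee_pos: [0.4577, 0.0936, 0.1003]
tool_rot: [-0.0, 0.993, -0.122, 0.0]
wrist_force: [-1.4, 2.0, 5.2]
grip_width: 0.384
```

>>> play_rows(plan=[{"offset": [0,-0.002,0.00015],"turn": [0,0,0],"grip": 1},{"offset": [0,-0.002,0.00015],"turn": [0,0,0],"grip": 1},{"offset": [0,-0.002,0.0002],"turn": [0,0,0],"grip": 1},{"offset": [0,0,0],"turn": [0,0,0],"grip": 1}])

```text
t: 13.08
ee_pos: [0.4591, 0.0992, 0.0998]
tool_rot: [-0.0, 0.993, -0.122, 0.0]
wrist_force: [-0.5, 0.3, 5.0]
grip_width: 0.385
```

>>> play_rows(plan=[{"offset": [0,-0.002,0.0002],"turn": [0,0,0],"grip": 1},{"offset": [0,-0.002,0.0002],"turn": [0,0,0],"grip": 1},{"offset": [0,-0.002,0.0002],"turn": [0,0,0],"grip": 1},{"offset": [0,0,0],"turn": [0,0,0],"grip": 1}])

```text
t: 13.42
ee_pos: [0.4606, 0.1049, 0.0992]
tool_rot: [-0.0, 0.993, -0.122, 0.0]
wrist_force: [-0.7, 1.5, 5.0]
grip_width: 0.383
```

>>> play_rows(plan=[{"offset": [0,-0.002,0.00025],"turn": [0,0,0],"grip": 1},{"offset": [0,-0.002,0.00025],"turn": [0,0,0],"grip": 1},{"offset": [0,-0.002,0.00025],"turn": [0,0,0],"grip": 1},{"offset": [0,0,0],"turn": [0,0,0],"grip": 1}])

```text
t: 13.75
ee_pos: [0.4621, 0.1107, 0.0985]
tool_rot: [-0.0, 0.993, -0.122, 0.001]
wrist_force: [0.1, 1.0, 5.4]
grip_width: 0.383
```

>>> play_rows(plan=[{"offset": [0,-0.002,0.00025],"turn": [0,0,0],"grip": 1},{"offset": [0,-0.002,0.00025],"turn": [0,0,0],"grip": 1},{"offset": [0,-0.002,0.00025],"turn": [0,0,0],"grip": 1},{"offset": [0,0,0],"turn": [0,0,0],"grip": 1}])

```text
t: 14.08
ee_pos: [0.4636, 0.1165, 0.0979]
tool_rot: [-0.0, 0.993, -0.122, 0.001]
wrist_force: [-0.7, 1.4, 5.7]
grip_width: 0.381
```

>>> play_rows(plan=[{"offset": [0,-0.002,0.00025],"turn": [0,0,0],"grip": 1},{"offset": [0,-0.002,0.0002],"turn": [0,0,0],"grip": 1},{"offset": [0,-0.002,0.0002],"turn": [0,0,0],"grip": 1},{"offset": [0,0,0],"turn": [0,0,0],"grip": 1}])

```text
t: 14.42
ee_pos: [0.4651, 0.1223, 0.0973]
tool_rot: [-0.0, 0.993, -0.122, 0.001]
wrist_force: [-1.0, 2.4, 5.3]
grip_width: 0.383
```

>>> play_rows(plan=[{"offset": [0,-0.002,0.0002],"turn": [0,0,0],"grip": 1},{"offset": [0,-0.002,0.0002],"turn": [0,0,0],"grip": 1},{"offset": [0,-0.002,0.0002],"turn": [0,0,0],"grip": 1},{"offset": [0,0,0],"turn": [0,0,0],"grip": 1}])

```text
t: 14.75
ee_pos: [0.4666, 0.1282, 0.0967]
tool_rot: [-0.0, 0.993, -0.122, 0.001]
wrist_force: [-0.2, 1.4, 5.1]
grip_width: 0.381
```

>>> play_rows(plan=[{"offset": [0,-0.002,0.0002],"turn": [0,0,0],"grip": 1},{"offset": [0,-0.002,0.0002],"turn": [0,0,0],"grip": 1},{"offset": [0,-0.002,0.0001],"turn": [0,0,0],"grip": 1},{"offset": [0,0,0],"turn": [0,0,0],"grip": 1}])

```text
t: 15.08
ee_pos: [0.4681, 0.1339, 0.0962]
tool_rot: [-0.0, 0.993, -0.122, 0.001]
wrist_force: [0.3, 1.8, 6.1]
grip_width: 0.385
```

>>> play_rows(plan=[{"offset": [0,-0.002,0.0001],"turn": [0,0,0],"grip": 1},{"offset": [0,-0.002,0.0001],"turn": [0,0,0],"grip": 1},{"offset": [0,-0.002,0.0001],"turn": [0,0,0],"grip": 1},{"offset": [0,0,0],"turn": [0,0,0],"grip": 1}])

```text
t: 15.42
ee_pos: [0.4695, 0.1397, 0.0957]
tool_rot: [-0.0, 0.993, -0.122, 0.001]
wrist_force: [0.5, 0.3, 5.3]
grip_width: 0.382
```

>>> play_rows(plan=[{"offset": [0,-0.002,0.0001],"turn": [0,0,0],"grip": 1},{"offset": [0,-0.002,0.0001],"turn": [0,0,0],"grip": 1},{"offset": [0,-0.002,0],"turn": [0,0,0],"grip": 1},{"offset": [0,0,0],"turn": [0,0,0],"grip": 1}])

```text
t: 15.75
ee_pos: [0.471, 0.1455, 0.0955]
tool_rot: [-0.0, 0.993, -0.122, 0.001]
wrist_force: [2.0, -1.1, 4.6]
grip_width: 0.381
```

>>> play_rows(plan=[{"offset": [0,-0.002,0.0001],"turn": [0,0,0],"grip": 1},{"offset": [0,-0.002,0],"turn": [0,0,0],"grip": 1},{"offset": [0,-0.002,0],"turn": [0,0,0],"grip": 1},{"offset": [0,0,0],"turn": [0,0,0],"grip": 1}])

```text
t: 16.08
ee_pos: [0.4725, 0.1516, 0.0955]
tool_rot: [-0.0, 0.993, -0.122, 0.001]
wrist_force: [4.8, -0.6, 4.2]
grip_width: 0.386
```

```bash
python3 - <<'E'
from h import *
fav(4)
c=cam('wrist'); save(c,'w4.png')
E
```

```text
t16.28 F [ 4.12 -1.06  4.4 ] sd [0.33 0.67 0.51] M [-0.103 -0.694  0.025] p [0.4723 0.1514 0.0954] bed y 0.0006 bed x 0.0009
```

View pics/w4.png

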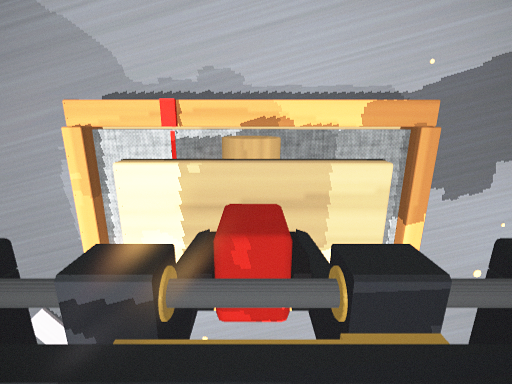

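>>> play_rows(plan=[{"offset": [0.0001,-0.002,0],"turn": [0,0,0],"grip": 1},{"offset": [0.0001,-0.002,0],"turn": [0,0,0],"grip": 1},{"offset": [0.0001,-0.002,0],"turn": [0,0,0],"grip": 1},{"offset": [0,0,0],"turn": [0,0,0],"grip": 1}])

```text
t: 16.67
ee_pos: [0.4737, 0.1573, 0.0953]
tool_rot: [-0.0, 0.993, -0.122, 0.0]
wrist_force: [4.8, -1.4, 5.3]
grip_width: 0.378
```

>>> play_rows(plan=[{"offset": [0.0001,-0.002,-0.0001],"turn": [0,0,0],"grip": 1},{"offset": [0.0001,-0.002,-0.0001],"turn": [0,0,0],"grip": 1},{"offset": [0.0001,-0.002,-0.0001],"turn": [0,0,0],"grip": 1},{"offset": [0,0,0],"turn": [0,0,0],"grip": 1}])

```text
t: 17.0
ee_pos: [0.4752, 0.1628, 0.0956]
tool_rot: [0.0, 0.993, -0.122, -0.0]
wrist_force: [4.4, -2.4, 6.7]
grip_width: 0.383
```

>>> play_rows(plan=[{"offset": [0.0001,-0.002,-0.0002],"turn": [0,0,0],"grip": 1},{"offset": [0.0001,-0.002,-0.0002],"turn": [0,0,0],"grip": 1},{"offset": [0.0001,-0.002,-0.0003],"turn": [0,0,0],"grip": 1},{"offset": [0,0,0],"turn": [0,0,0],"grip": 1}])

```text
t: 17.33
ee_pos: [0.4766, 0.1685, 0.0962]
tool_rot: [0.0, 0.993, -0.122, -0.0]
wrist_force: [2.4, -2.0, 5.3]
grip_width: 0.382
```

>>> play_rows(plan=[{"offset": [0.0001,-0.002,-0.0002],"turn": [0,0,0],"grip": 1},{"offset": [0,-0.002,-0.0002],"turn": [0,0,0],"grip": 1},{"offset": [0,-0.002,-0.0002],"turn": [0,0,0],"grip": 1},{"offset": [0,0,0],"turn": [0,0,0],"grip": 1}])

```text
t: 17.67
ee_pos: [0.4781, 0.1743, 0.0967]
tool_rot: [0.0, 0.993, -0.122, -0.0]
wrist_force: [3.3, -2.2, 5.5]
grip_width: 0.379
```

>>> play_rows(plan=[{"offset": [0.0001,-0.002,-0.0002],"turn": [0,0,0],"grip": 1},{"offset": [0,-0.002,-0.0002],"turn": [0,0,0],"grip": 1},{"offset": [0.0001,-0.002,-0.0003],"turn": [0,0,0],"grip": 1},{"offset": [0,0,0],"turn": [0,0,0],"grip": 1}])

```text
t: 18.0
ee_pos: [0.4796, 0.18, 0.0974]
tool_rot: [0.0, 0.993, -0.122, -0.001]
wrist_force: [1.8, -1.8, 5.7]
grip_width: 0.384
```

>>> play_rows(plan=[{"offset": [0.0001,-0.002,-0.0002],"turn": [0,0,0],"grip": 1},{"offset": [0,-0.002,-0.0002],"turn": [0,0,0],"grip": 1},{"offset": [0.0001,-0.002,-0.0003],"turn": [0,0,0],"grip": 1},{"offset": [0,0,0],"turn": [0,0,0],"grip": 1}])

```text
t: 18.33
ee_pos: [0.481, 0.1857, 0.0979]
tool_rot: [0.001, 0.993, -0.122, -0.001]
wrist_force: [2.6, -2.0, 5.5]
grip_width: 0.384
```

>>> play_rows(plan=[{"offset": [0.0001,-0.002,-0.0002],"turn": [0,0,0],"grip": 1},{"offset": [0,-0.002,-0.0002],"turn": [0,0,0],"grip": 1},{"offset": [0.0001,-0.002,-0.0002],"turn": [0,0,0],"grip": 1},{"offset": [0,0,0],"turn": [0,0,0],"grip": 1}])

```text
t: 18.67
ee_pos: [0.4825, 0.1915, 0.0985]
tool_rot: [0.001, 0.993, -0.122, -0.001]
wrist_force: [2.4, -1.7, 6.0]
grip_width: 0.382
```

>>> play_rows(plan=[{"offset": [0.0001,-0.002,-0.0002],"turn": [0,0,0],"grip": 1},{"offset": [0,-0.002,-0.0002],"turn": [0,0,0],"grip": 1},{"offset": [0.0001,-0.002,-0.0002],"turn": [0,0,0],"grip": 1},{"offset": [0,0,0],"turn": [0,0,0],"grip": 1}])

```text
t: 19.0
ee_pos: [0.484, 0.1972, 0.099]
tool_rot: [0.001, 0.993, -0.122, -0.001]
wrist_force: [1.9, -1.4, 5.8]
grip_width: 0.381
```

>>> play_rows(plan=[{"offset": [0.0001,-0.002,-0.0001],"turn": [0,0,0],"grip": 1},{"offset": [0,-0.002,-0.0002],"turn": [0,0,0],"grip": 1},{"offset": [0.0001,-0.002,-0.0002],"turn": [0,0,0],"grip": 1},{"offset": [0,0,0],"turn": [0,0,0],"grip": 1}])

```text
t: 19.33
ee_pos: [0.4855, 0.2029, 0.0995]
tool_rot: [0.001, 0.993, -0.121, -0.001]
wrist_force: [1.4, -2.1, 6.5]
grip_width: 0.38
```

>>> play_rows(plan=[{"offset": [0.0001,-0.002,-0.0001],"turn": [0,0,0],"grip": 1},{"offset": [0,-0.002,-0.0001],"turn": [0,0,0],"grip": 1},{"offset": [0.0001,-0.002,-0.0001],"turn": [0,0,0],"grip": 1},{"offset": [0,0,0],"turn": [0,0,0],"grip": 1}])

```text
t: 19.67
ee_pos: [0.487, 0.2087, 0.0999]
tool_rot: [0.001, 0.993, -0.121, -0.001]
wrist_force: [0.4, -0.5, 7.7]
grip_width: 0.382
```

```bash
python3 - <<'E'
from h import *
fav(3); st()
c=cam('wrist'); save(c,'w5.png')
E
```

```text
t19.82 F [ 0.8  -0.86  7.4 ] sd [0.5  0.39 0.42] M [-0.515 -0.072  0.104] p [0.4869 0.2086 0.0999] bed y 0.0597 bed x 0.0012
t19.82 p [0.4869 0.2086 0.0999] xang -13.96 tilt [-0.18 -0.08] F [ 0.22 -0.41  7.91] M [-0.539 -0.083  0.121] g 0.385 j [ 0.36  0.13  2.05 -0.    0.96  2.17]
```

View pics/w5.png

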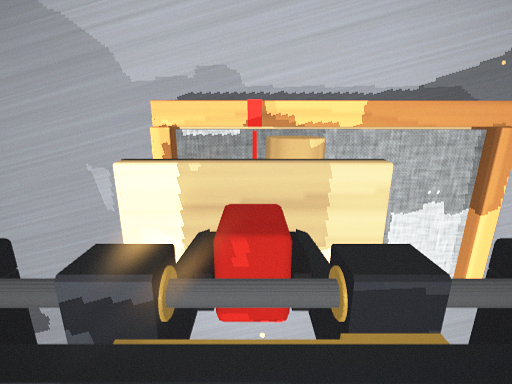

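>>> play_rows(plan=[{"offset": [0,-0.002,-0.0002],"turn": [0,0,0],"grip": 1},{"offset": [0,-0.002,-0.0002],"turn": [0,0,0],"grip": 1},{"offset": [0,-0.002,-0.0001],"turn": [0,0,0],"grip": 1},{"offset": [0,-0.002,-0.0001],"turn": [0,0,0],"grip": 1},{"offset": [0,0,0],"turn": [0,0,0],"grip": 1}])

```text
t: 20.28
ee_pos: [0.4889, 0.2166, 0.1005]
tool_rot: [0.001, 0.993, -0.121, -0.001]
wrist_force: [0.7, -0.9, 7.4]
grip_width: 0.388
```

>>> play_rows(plan=[{"offset": [0,-0.002,-0.0001],"turn": [0,0,0],"grip": 1},{"offset": [0,-0.002,-0.0001],"turn": [0,0,0],"grip": 1},{"offset": [0,-0.002,0],"turn": [0,0,0],"grip": 1},{"offset": [0,-0.002,0],"turn": [0,0,0],"grip": 1},{"offset": [0,0,0],"turn": [0,0,0],"grip": 1}])

```text
t: 20.7
ee_pos: [0.4909, 0.2245, 0.1008]
tool_rot: [0.001, 0.993, -0.122, -0.001]
wrist_force: [0.7, -0.2, 7.0]
grip_width: 0.385
```

>>> play_rows(plan=[{"offset": [0,-0.002,-0.0001],"turn": [0,0,0],"grip": 1},{"offset": [0,-0.002,-0.0001],"turn": [0,0,0],"grip": 1},{"offset": [0,-0.002,0],"turn": [0,0,0],"grip": 1},{"offset": [0,-0.002,0],"turn": [0,0,0],"grip": 1},{"offset": [0,-0.002,0],"turn": [0,0,0],"grip": 1},{"offset": [0,-0.002,0],"turn": [0,0,0],"grip": 1},{"offset": [0,-0.002,0],"turn": [0,0,0],"grip": 1},{"offset": [0,-0.002,0],"turn": [0,0,0],"grip": 1},{"offset": [0,-0.002,0],"turn": [0,0,0],"grip": 1},{"offset": [0,-0.002,0],"turn": [0,0,0],"grip": 1},{"offset": [0,-0.002,0],"turn": [0,0,0],"grip": 1},{"offset": [0,-0.002,0],"turn": [0,0,0],"grip": 1},{"offset": [0,0,0],"turn": [0,0,0],"grip": 1}])

```text
t: 21.78
ee_pos: [0.4968, 0.2477, 0.1008]
tool_rot: [0.001, 0.993, -0.121, -0.001]
wrist_force: [1.1, -0.6, 6.1]
grip_width: 0.385
```

```bash
python3 - <<'E'
from h import *
fav(2)
c=cam('wrist'); save(c,'w6.png')
im=cv2.imread('pics/w6.png')[90:180,100:400]; cv2.imwrite('pics/w6z.png',cv2.resize(im,None,fx=2.6,fy=2.6,interpolation=cv2.INTER_CUBIC))
def bed(p): return np.array([(p[:2]-[.4713,.151])@[.9703,-.242],(p[:2]-[.4713,.151])@[.242,.9703]]).round(4)
b=[.4713,.151]
# project: mark line ends and dowel candidates at bed y
def W(x,y,z): return (b[0]+x*.9703+y*.242,b[1]-x*.242+y*.9703,z)
print(proj(c,[W(.06,.0576,.03),W(.06,.05,.07),W(.06,.0576,.07),W(.06,.05,.05),W(.076,.0576,.037)]).round(1))
t=cam('top'); save(t,'t6.png')
s=cam('side'); save(s,'s6.png')
im=cv2.imread('pics/s6.png')[110:230,190:310]; cv2.imwrite('pics/s6z.png',cv2.resize(im,None,fx=5,fy=5,interpolation=cv2.INTER_CUBIC))
E
```

```text
t21.88 F [1.77 0.42 6.09] sd [0.35 0.06 0.79] M [-0.432 -0.178  0.086] p [0.4968 0.2476 0.1008] bed y 0.0999 bed x 0.0013
[[310.1 136.8]
 [336.2 140.8]
 [323.6 140.8]
 [327.4 138.6]
 [313.5 114.2]]
```

View pics/w6z.png

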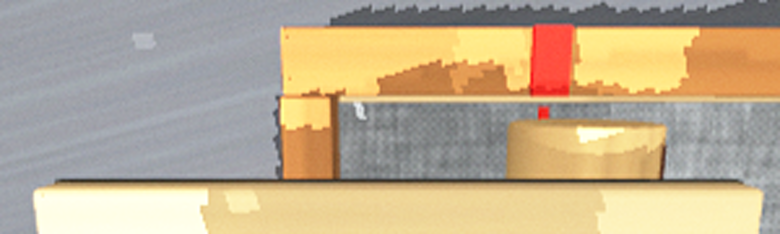

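View pics/s6z.png

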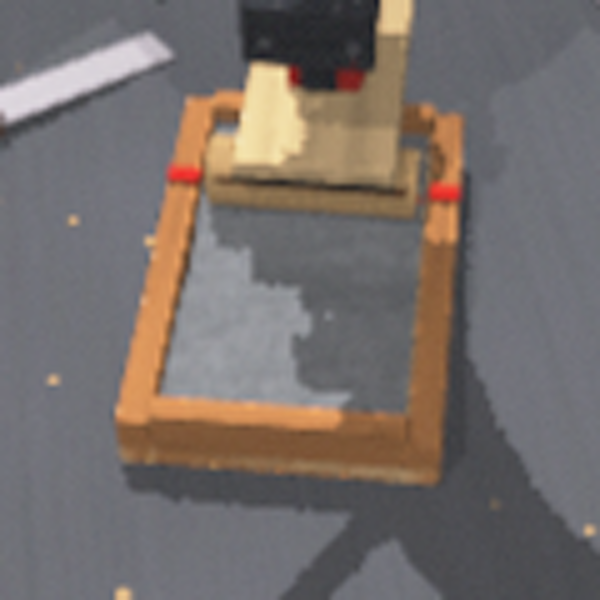

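>>> play_rows(plan=[{"offset": [0,-0.002,0],"turn": [0,0,0],"grip": 1},{"offset": [0,-0.002,0],"turn": [0,0,0],"grip": 1},{"offset": [0,-0.002,0],"turn": [0,0,0],"grip": 1},{"offset": [0,-0.002,0],"turn": [0,0,0],"grip": 1},{"offset": [0,-0.002,0],"turn": [0,0,0],"grip": 1},{"offset": [0,-0.002,0],"turn": [0,0,0],"grip": 1},{"offset": [0,-0.0016,0],"turn": [0,0,0],"grip": 1},{"offset": [0,0,0],"turn": [0,0,0],"grip": 1},{"offset": [0,0,0],"turn": [0,0,0],"grip": 1}])

```text
t: 22.78
ee_pos: [0.5, 0.2606, 0.1008]
tool_rot: [0.001, 0.993, -0.121, -0.001]
wrist_force: [2.0, -0.1, 6.9]
grip_width: 0.382
```

```bash
python3 - <<'E'
from h import *
fav(2)
c=cam('wrist'); save(c,'w7.png')
im=cv2.imread('pics/w7.png')[90:180,200:460]; cv2.imwrite('pics/w7z.png',cv2.resize(im,None,fx=3,fy=3,interpolation=cv2.INTER_CUBIC))
b=[.4713,.151]
def W(x,y,z): return (b[0]+x*.9703+y*.242,b[1]-x*.242+y*.9703,z)
print(proj(c,[W(.06,.0576,.05),W(.06,.0376,.05),W(.06,.0776,.05),W(.076,.0576,.037)]).round(1))
s=cam('side'); save(s,'s7.png')
im=cv2.imread('pics/s7.png')[110:230,190:310]; cv2.imwrite('pics/s7z.png',cv2.resize(im,None,fx=5,fy=5,interpolation=cv2.INTER_CUBIC))
print(proj(s,[W(-.06,.0576,.05),W(.06,.0576,.05),W(-.06,.0376,.05),W(.06,.0376,.05)]).round(1),(proj(s,[W(-.06,.0376,.05),W(.06,.0376,.05)])-[190,110])*5)
E
```

```text
t22.88 F [1.65 0.15 6.21] sd [0.39 0.57 0.23] M [-0.5   -0.162  0.12 ] p [0.5    0.2606 0.1008] bed y 0.1133 bed x 0.0013
[[336.1 138.7]
 [365.7 138.8]
 [306.5 138.7]
 [332.6 114.3]]
[[231.7 141.7]
 [273.1 144.5]
 [230.7 146.4]
 [272.7 149.3]] [[203.5755288  181.75981357]
 [413.27531497 196.46643349]]
```

View pics/w7z.png

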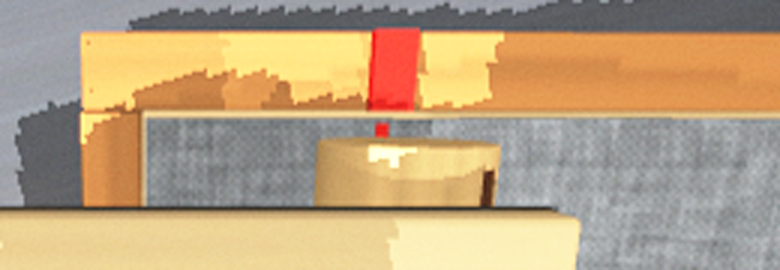

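View pics/s7z.png

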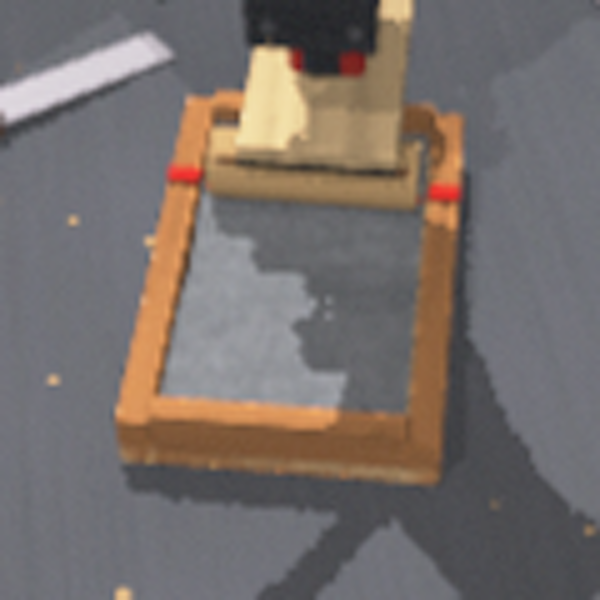

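The wrist view shows the dowel's centre at column 336, and the mark projects to 336.1. I'll lift straight up.

>>> play_rows(plan=[{"offset": [0,0,-0.0005],"turn": [0,0,0],"grip": 1},{"offset": [0,0,-0.0005],"turn": [0,0,0],"grip": 1},{"offset": [0,0,-0.0005],"turn": [0,0,0],"grip": 1},{"offset": [0,0,-0.001],"turn": [0,0,0],"grip": 1},{"offset": [0,0,-0.002],"turn": [0,0,0],"grip": 1},{"offset": [0,0,-0.005],"turn": [0,0,0],"grip": 1},{"offset": [0,0,-0.01],"turn": [0,0,0],"grip": 1},{"offset": [0,0,-0.015],"turn": [0,0,0],"grip": 1},{"offset": [0,0,-0.015],"turn": [0,0,0],"grip": 1},{"offset": [0,0,-0.01],"turn": [0,0,0],"grip": 1},{"offset": [0,0,0],"turn": [0,0,0],"grip": 1},{"offset": [0,0,0],"turn": [0,0,0],"grip": 1}])

```text
t: 23.98
ee_pos: [0.5016, 0.2611, 0.1614]
tool_rot: [-0.0, 0.993, -0.122, 0.001]
wrist_force: [0.4, -0.9, -4.7]
grip_width: 0.386
```

```bash
python3 - <<'E'
from h import *
st()
c=cam('wrist'); save(c,'w8.png')
s=cam('side'); save(s,'s8.png')
im=cv2.imread('pics/s8.png')[80:230,170:320]; cv2.imwrite('pics/s8z.png',cv2.resize(im,None,fx=4,fy=4,interpolation=cv2.INTER_CUBIC))
E
```

```text
t23.98 p [0.5016 0.2611 0.1614] xang -14.00 tilt [0.07 0.04] F [ 0.44 -0.95 -4.73] M [0.026 0.041 0.006] g 0.386 j [0.44 0.13 1.93 0.   1.08 2.25]
```

View pics/w8.png

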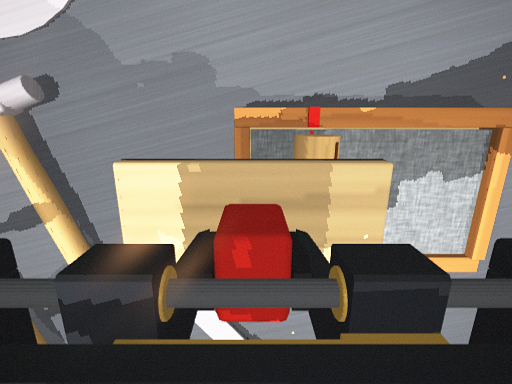

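View pics/s8z.png

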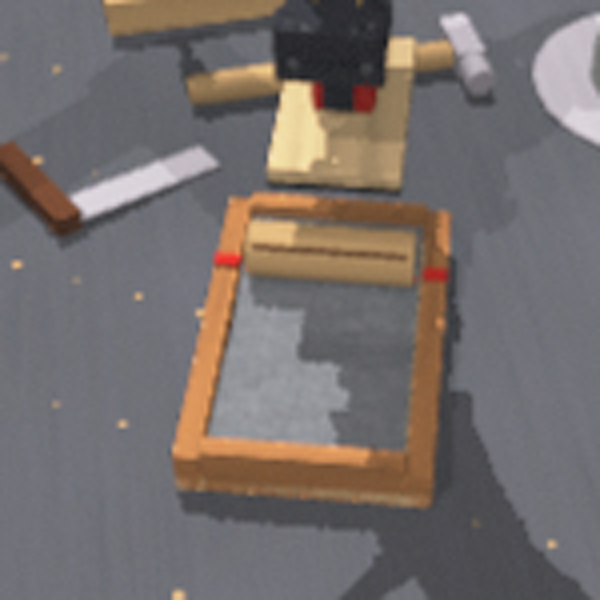

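>>> play_rows(plan=[{"offset": [0.0054,0.0148,0],"turn": [0,0,0],"grip": 1},{"offset": [0.0108,0.0295,0],"turn": [0,0,0],"grip": 1},{"offset": [0.0108,0.0295,0],"turn": [0,0,0],"grip": 1},{"offset": [0.0108,0.0295,0],"turn": [0,0,0],"grip": 1},{"offset": [0.0108,0.0295,0],"turn": [0,0,0],"grip": 1},{"offset": [0.0108,0.0295,0],"turn": [0,0,0],"grip": 1},{"offset": [0.0108,0.0295,0],"turn": [0,0,0],"grip": 1},{"offset": [0.0108,0.0295,0],"turn": [0,0,0],"grip": 1},{"offset": [0.0108,0.0295,0],"turn": [0,0,0],"grip": 1},{"offset": [0.0108,0.0295,0],"turn": [0,0,0],"grip": 1},{"offset": [0.0108,0.0295,0],"turn": [0,0,0],"grip": 1},{"offset": [0.0108,0.0295,0],"turn": [0,0,0],"grip": 1},{"offset": [0.0108,0.0295,0],"turn": [0,0,0],"grip": 1},{"offset": [0.0108,0.0295,0],"turn": [0,0,0],"grip": 1},{"offset": [0.0108,0.0295,0],"turn": [0,0,0],"grip": 1},{"offset": [0.0108,0.0295,0],"turn": [0,0,0],"grip": 1},{"offset": [0.0108,0.0295,0],"turn": [0,0,0],"grip": 1},{"offset": [0.0108,0.0295,0],"turn": [0,0,0],"grip": 1},{"offset": [0.0108,0.0295,0],"turn": [0,0,0],"grip": 1},{"offset": [0.0054,0.0147,0],"turn": [0,0,0],"grip": 1}])

```text
t: 25.75
ee_pos: [0.5642, -0.3358, 0.1591]
tool_rot: [0.0, 0.992, -0.123, -0.001]
wrist_force: [-0.1, 0.3, -4.3]
grip_width: 0.38
```

>>> play_rows(plan=[{"offset": [0,0,0],"turn": [0,0,-0.06],"grip": 1},{"offset": [0,0,0],"turn": [0,0,-0.06],"grip": 1},{"offset": [0,0,0],"turn": [0,0,-0.06],"grip": 1},{"offset": [0,0,0],"turn": [0,0,-0.06],"grip": 1},{"offset": [0,0,0],"turn": [0,0,-0.06],"grip": 1},{"offset": [0,0,0],"turn": [0,0,-0.06],"grip": 1},{"offset": [0,0,0],"turn": [0,0,-0.06],"grip": 1},{"offset": [0,0,0],"turn": [0,0,0],"grip": 1},{"offset": [0,0,0],"turn": [0,0,0],"grip": 1},{"offset": [0,0,0],"turn": [0,0,0],"grip": 1}])

```text
t: 26.58
ee_pos: [0.5646, -0.3321, 0.1599]
tool_rot: [-0.0, 0.996, 0.087, -0.001]
wrist_force: [-0.0, -1.0, -3.1]
grip_width: 0.383
```

```bash
python3 - <<'E'
from h import *
delta((.567,-.333,.040))
t=cam('top'); save(t,'t9.png')
s=cam('side'); save(s,'s9.png')
im=cv2.imread('pics/t9.png')[140:240,155:285]; cv2.imwrite('pics/t9z.png',cv2.resize(im,None,fx=5,fy=5,interpolation=cv2.INTER_CUBIC))
im=cv2.imread('pics/s9.png')[115:220,205:295]; cv2.imwrite('pics/s9z.png',cv2.resize(im,None,fx=5,fy=5,interpolation=cv2.INTER_CUBIC))
E
```

```text
t26.58 p [ 0.5646 -0.3321  0.1599] xang 10.00 tilt [-0.06  0.05] F [-0.   -0.95 -3.09] M [ 0.018 -0.016  0.013] g 0.383 j [-0.57  0.29  1.73  0.    1.12  0.83]
tool delta [0.0023 0.0014 0.1199]
```

View pics/t9z.png

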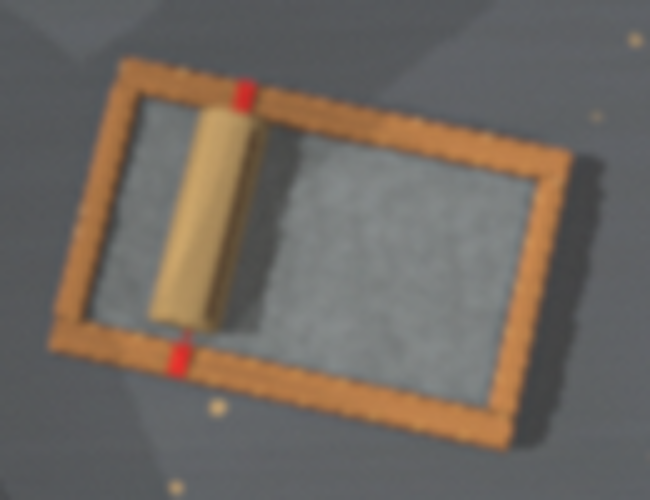

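View pics/s9z.png

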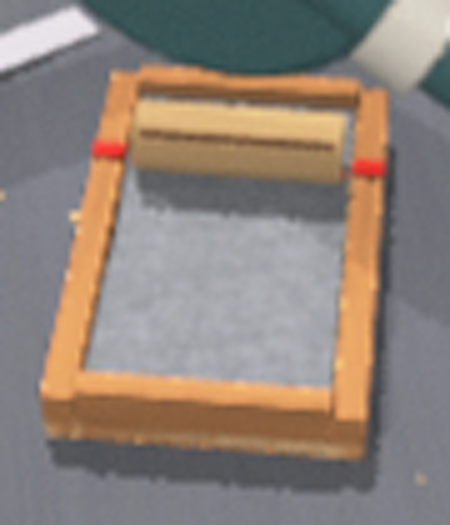

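View pics/s9.png

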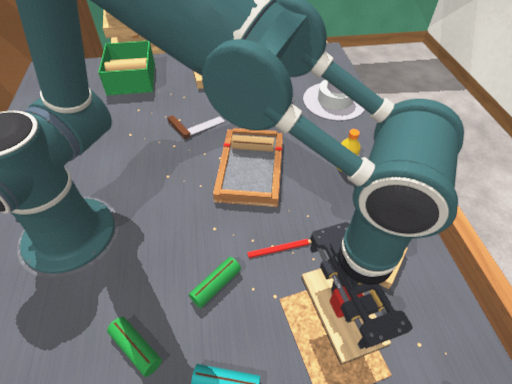

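```bash
python3 - <<'E'
from h import *
t=cam('top'); s=cam('side')
b=np.array([.4713,.151])
f=lambda o,L:[(o[0]+x/5-.4,o[1]+y/5-.4) for x,y in L]
def by(c,L,z):
    q=np.array([onz(c,p,z)[:2] for p in L])-b; return np.c_[q@[.9703,-.242],q@[.242,.9703]].round(4).tolist(), (q@[.242,.9703]).mean().round(4)
print('top dowel',by(t,f((155,140),[(203,107),(267,125),(220,331),(150,321)]),.05))
print('old top',by(t,f((155,140),[(391,152),(458,165),(413,375),(345,360)]),.05))
print('side dowel',by(s,f((205,115),[(135,101),(350,114),(342,182),(134,168)]),.05))
print('old side',by(s,f((205,115),[(108,234),(331,248),(329,322),(103,304)]),.05))
print('mark top',by(t,f((155,140),[(246,98),(180,360)]),.037),'mark side',by(s,f((205,115),[(109,149),(369,167)]),.037))
E
```

```text
top dowel ([[0.0631, 0.076], [0.0606, 0.0387], [-0.057, 0.0372], [-0.0598, 0.076]], np.float64(0.057))
old top ([[0.0603, -0.0321], [0.0609, -0.0701], [-0.0581, -0.0714], [-0.058, -0.0333]], np.float64(-0.0517))
side dowel ([[-0.0643, 0.0873], [0.0626, 0.0889], [0.0614, 0.0307], [-0.057, 0.0302]], np.float64(0.0593))
old side ([[-0.0639, -0.0236], [0.0586, -0.0221], [0.0611, -0.0766], [-0.0589, -0.0756]], np.float64(-0.0495))
mark top ([[0.0758, 0.0561], [-0.0762, 0.0571]], np.float64(0.0566)) mark side ([[-0.0762, 0.0585], [0.076, 0.0587]], np.float64(0.0586))
```

The dowel is within about 1 mm of the line in both views and square to it. Now I'll set the pad down.

>>> play_rows(plan=[{"offset": [0.002,0.001,0.01],"turn": [0,0,0],"grip": 1},{"offset": [0,0,0.02],"turn": [0,0,0],"grip": 1},{"offset": [0,0,0.02],"turn": [0,0,0],"grip": 1},{"offset": [0,0,0.02],"turn": [0,0,0],"grip": 1},{"offset": [0,0,0.02],"turn": [0,0,0],"grip": 1},{"offset": [0,0,0.015],"turn": [0,0,0],"grip": 1},{"offset": [0,0,0.01],"turn": [0,0,0],"grip": 1},{"offset": [0,0,0.004],"turn": [0,0,0],"grip": 1},{"offset": [0,0,0.001],"turn": [0,0,0],"grip": 1},{"offset": [0,0,0.001],"turn": [0,0,0],"grip": 1},{"offset": [0,0,0],"turn": [0,0,0],"grip": 1},{"offset": [0,0,0],"turn": [0,0,0],"grip": 1}])

```text
t: 27.78
ee_pos: [0.5679, -0.3338, 0.041]
tool_rot: [0.001, 0.996, 0.088, 0.001]
wrist_force: [-0.1, -0.3, -3.5]
grip_width: 0.38
```

```bash
python3 - <<'E'
from h import *
fav(3); st()
E
```

```text
t27.93 F [ 0.55  0.06 -3.35] sd [0.65 0.5  0.45] M [ 0.028 -0.008 -0.002] p [ 0.5677 -0.3336  0.0408] bed y -0.4469 bed x 0.2109
t27.93 p [ 0.5676 -0.3336  0.0407] xang 10.07 tilt [ 0.08 -0.05] F [ 1.16  0.22 -3.99] M [0.055 0.063 0.044] g 0.385 j [-0.57  0.42  1.81  0.    0.91  0.83]
```

>>> play_rows(plan=[{"offset": [0,0,0.001],"turn": [0,0,0],"grip": 1},{"offset": [0,0,0.001],"turn": [0,0,0],"grip": 1},{"offset": [0,0,0.001],"turn": [0,0,0],"grip": 1},{"offset": [0,0,0.001],"turn": [0,0,0],"grip": 1},{"offset": [0,0,0],"turn": [0,0,0],"grip": 1},{"offset": [0,0,0],"turn": [0,0,0],"grip": 1}])

```text
t: 28.43
ee_pos: [0.5671, -0.3332, 0.0365]
tool_rot: [-0.0, 0.996, 0.088, -0.0]
wrist_force: [-3.1, 1.9, 5.4]
grip_width: 0.383
```

>>> play_rows(plan=[{"offset": [0,0,0.0005],"turn": [0,0,0],"grip": 1},{"offset": [0,0,0.0005],"turn": [0,0,0],"grip": 1},{"offset": [0,0,0],"turn": [0,0,0],"grip": 1},{"offset": [0,0,0],"turn": [0,0,0],"grip": 1}])

```text
t: 28.77
ee_pos: [0.5671, -0.3332, 0.0365]
tool_rot: [-0.0, 0.996, 0.088, -0.0]
wrist_force: [-5.3, 2.6, 10.2]
grip_width: 0.383
```

Contact is firm on the mat (Fz +10 N), so I'll open and then retreat upward.

>>> play_rows(plan=[{"offset": [0,0,-0.0005],"turn": [0,0,0],"grip": 1},{"offset": [0,0,0],"turn": [0,0,0],"grip": 0},{"offset": [0,0,0],"turn": [0,0,0],"grip": 0},{"offset": [0,0,0],"turn": [0,0,0],"grip": 0},{"offset": [0,0,0],"turn": [0,0,0],"grip": 0},{"offset": [0,0,0],"turn": [0,0,0],"grip": 0},{"offset": [0,0,0],"turn": [0,0,0],"grip": 0},{"offset": [0,0,0],"turn": [0,0,0],"grip": 0},{"offset": [0,0,-0.005],"turn": [0,0,0],"grip": 0},{"offset": [0,0,-0.015],"turn": [0,0,0],"grip": 0},{"offset": [0,0,-0.02],"turn": [0,0,0],"grip": 0},{"offset": [0,0,-0.02],"turn": [0,0,0],"grip": 0},{"offset": [0,0,-0.02],"turn": [0,0,0],"grip": 0},{"offset": [0,0,-0.02],"turn": [0,0,0],"grip": 0},{"offset": [0,0,-0.02],"turn": [0,0,0],"grip": 0},{"offset": [0,0,-0.01],"turn": [0,0,0],"grip": 0},{"offset": [0,0,0],"turn": [0,0,0],"grip": 0},{"offset": [0,0,0],"turn": [0,0,0],"grip": 0}])

```text
t: 30.27
ee_pos: [0.5675, -0.3335, 0.1663]
tool_rot: [0.001, 0.996, 0.088, 0.001]
wrist_force: [0.2, -0.3, -1.1]
grip_width: 1.002
```

```bash
python3 - <<'E'
from h import *
st()
c=cam('wrist'); save(c,'w10.png')
t=cam('top'); save(t,'t10.png'); s=cam('side'); save(s,'s10.png')
cv2.imwrite('pics/all10.png',cv2.resize(np.hstack([cv2.imread('pics/t10.png'),cv2.imread('pics/w10.png')]),(800,300)))
im=cv2.imread('pics/t10.png')[140:240,155:285]; cv2.imwrite('pics/t10z.png',cv2.resize(im,None,fx=4,fy=4))
a=cv2.imread('pics/t9.png')[140:240,155:285]; print('bed diff', cv2.absdiff(a,im).max())
print((proj(c,[(.5671,-.3332,.07),(.569,-.3354,.004)])).round(1))
E
```

```text
t30.27 p [ 0.5675 -0.3335  0.1663] xang 10.07 tilt [ 0.1  -0.07] F [ 0.16 -0.31 -1.09] M [ 0.06  -0.004  0.062] g 1.002 j [-0.57  0.29  1.72 -0.    1.13  0.83]
bed diff 7
[[252.3 203.4]
 [254.5 185.1]]
```

View pics/all10.png

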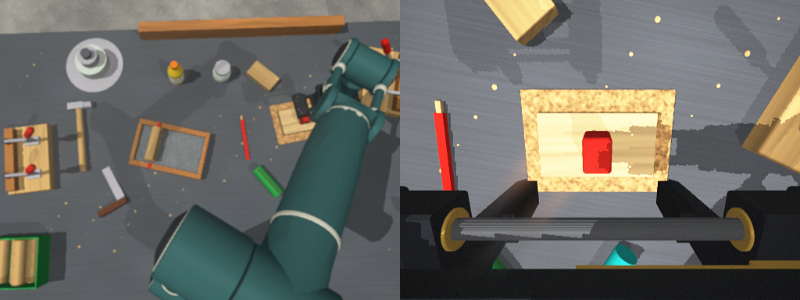

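View pics/s10.png

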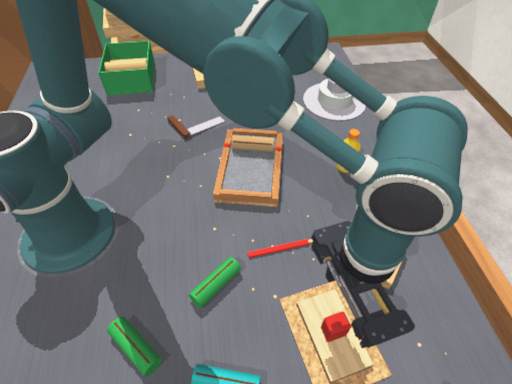

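The pad lies flat and central on the mat, released. The dowel hasn't moved and nothing else looks displaced, so I'll hand the job in.

```bash
python3 -c "
from station import bot; print(bot.finish_job())"
```

```text
the job is handed in; nothing more can be done
None
```

I rolled the dowel onto the red line with the pad, set the pad back on its cork mat, let go, and handed the job in at about 30 s. The hand-in reports no verdict.

- **Pressing and rolling:** I estimate the contact force from the wrist force minus the pad's weight. It was about 5 N at the first press and about 8–11 N throughout the roll, including across the hollow. I only read it between short moves, so I have no record of brief peaks or dips.
- **Dowel:** The last measurement put it within about 1 mm of the line in both the top and side views, and square to it. After I released the pad, the top view showed it had not moved.
- **Pad:** It lies flat on the mat, about 3 mm from the mat's centre, with the gripper open and raised well clear.
- **Bystanders:** In the last pictures they look to be where they were. I judged that by eye and did not measure it.
- **Disagreements:** The top and side cameras differed by about 2 mm in absolute position, which is within the stated calibration. A sideways force of up to about 5 N built up while rolling; I eased it with small sideways shifts.

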